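Unload the welded nozzle from the purge chamber

TASK

Reach through the round port in the sloped front of the white purge chamber, lift the flanged pipe nozzle off its pedestal and bring it out through the port. Keep it upright all the way and set it down gently, without dropping it, on its flange on top of the finned aluminium cooling block, the whole flange on the block. Let go, and leave everything else where it is.

Things in the scene. Friction and masses are not known exactly. Their poses are not given: they have to be found in the camera images.
- chamber: White sheet-metal box, fixed, 280 x 280 mm, turned by its yaw; closed but for the port. Origin: centre of its underside at bench height; x points to the clear back wall, away from the robot, z up. The 6 mm front panel slopes up towards +x at 25 degrees; its top face is 135 mm high at the front edge, 265 mm at the back. A fixed brass diffuser, 26 mm wide, 56 mm high, stands in the far right corner.
- port (a point): Centre of the round port, on the sloping panel's top face, 200 mm above the bench: a clear hole of 150 mm diameter, its axis square to the panel (outward: -0.423, 0, 0.906 in chamber axes), with an aluminium rim about 5 mm proud around it. The axes given are the chamber's, not tilted.
- pedestal: Fixed steel post with a round table of 80 mm diameter inside the chamber, 3 to 27 mm beyond the port's centre in chamber x and within 12 mm of it in chamber y. Origin on the post's axis, 68 mm below the table's flat top, z up. The top is 58 to 78 mm above the bench.
- nozzle: The part: loose steel nozzle, 0.35 to 0.6 kg, standing on the pedestal. Round flange, 70 mm diameter, 10 mm thick, at the bottom; above it a straight pipe of 34 mm diameter; 100 mm tall in all, its top end 158 to 178 mm above the bench. Origin: centre of the flange's underside; z up along the pipe. The pipe can be gripped across its diameter near its top end.
- cooling_block: Finned aluminium block, fixed on the bench, 120 x 120 mm and 30 mm high with a flat top, fins below; to the left or to the right of the chamber. Origin: centre of its underside, at bench height; x and y along its sides.
- nut_tray: Grey open tray of steel nuts, fixed on the bench, 120 x 120 mm and 40 mm high, on the other side of the chamber from the cooling block. Origin: centre of its underside.
- pipe_offcut: bystander: bare 34 mm pipe offcut, 90 mm long, lying on the bench beside the chamber. Origin at its underside
- loose_flange: bystander: bare steel disc 70 mm across and 10 mm thick, lying flat on the bench beside the chamber. Origin at its underside
- magnet_square: bystander: L-shaped welding magnet, 100 mm legs, 16 mm high, lying on the bench in front of the right-hand place, towards the robot. Origin at its underside
- hex_bolt: bystander: steel bolt 61 mm tall standing on its 30 mm head, in front of the left-hand place, towards the robot. Origin at its underside
- coupon: bystander: steel plate 60 x 25 x 6 mm lying on the chamber's floor near its far left corner. Origin at its underside
Mind the look-alikes: they are no part of the job. Leave any orange or purple look-alike of the pedestal alone.

How it is judged:
On the way:
1. the nozzle is lifted at least 60 mm clear of the pedestal (z of nozzle in the frame of pedestal above 0.128 m), for 0.1 s.
At the end, for the whole second after the job is handed in: The nozzle stands upright (within 0.1 rad) and still on its flange on the cooling block's top, its axis within 27 mm of the block's centre along each side (the whole flange on the block), its underside within 5 mm of the top's height, and it is let go (x of nozzle in the frame of cooling_block between -0.027 and 0.027 m and y of nozzle in the frame of cooling_block between -0.027 and 0.027 m and z of nozzle in the frame of cooling_block between 0.025 and 0.035 m and angle between nozzle's own z axis and vertical below 0.1 rad and linear speed of nozzle below 0.02 m/s and contact force between the fingers and nozzle below 0.1 N); the robot touches nothing.
It fails at once if the nozzle is tipped more than 0.5 rad (angle between nozzle's own z axis and vertical above 0.5 rad).
It fails at once if the nozzle is dropped or thrown (moving faster than 0.5 m/s out of the fingers, a fall of over about 13 mm) (contact force between the fingers and nozzle below 0.1 N and linear speed of nozzle above 0.5 m/s).
It fails at once if a bystander is moved more than 30 mm (distance of any of pipe_offcut, loose_flange, magnet_square, hex_bolt, coupon from where it was at the start of the episode above 0.03 m).
It also fails if it takes over 43 s, if anything falls off the work surface, if the arm or the gripper's body presses on something with over 40 N, if the wrist force passes 120 N, or if a joint passes its speed limit or range.

ROBOT

A 7-joint arm with a two-finger parallel gripper is mounted at the origin on the work surface. World frame = base frame: x ahead of the robot, y to its left, z up, the work surface at z = 0. Lengths are in m, angles in rad, forces in N, time in s.
With the tool pointing down it reaches from about 0.4 to 0.85 m from the base axis. Payload 4.5 kg.
Tool frame: the origin (TCP) lies midway between the tips of the shut fingers; the grasp point (between the pads) lies 19 mm behind it; z points along the fingers, y is the direction in which the jaws open and shut (so a half turn about z gives the same grasp; the last joint's range is limited). The gripper opens to 88 mm and grips with 3 to 60 N. Pads are 18 mm wide; open, the fingers measure 123 mm over their backs; the gripper's body (75 mm by 187 mm) begins 45 mm behind the grasp point.
Start: joints at [1.187, 0.689, -0.195, 1.565, 0.157, 0.902, -0.215], TCP at [0.254, -0.571, 0.239] pointing down, gripper open.
Joint ranges: [-3.01, 3.01], [-0.46, 2.08], [-1.47, 1.51], [0.13, 2.56], [-1, 4.14], [0.04, 2.09], [-2.66, 2.66]. Speed limits (rad/s): [2.57, 2.57, 3.14, 3.14, 3.14, 3.14, 3.14].

INTERFACE

Orientations are given as a unit quaternion [x, y, z, w].
In Python, from rig import ctrl gives the robot as it stands.
- The arm moves only by the tool drive_tool, never from a script. Its argument "steps" is a list of rows, each an object of numbers: "x", "y", "z": the shift along the tool's x, y, z in m; "wx", "wy", "wz": the turn, a rotation vector about the tool's x, y, z in degrees; "claw": the finger opening in m, from 0 to 0.0881. A call has exactly 5 rows; each row is the pose to reach, as a shift and turn from the pose measured when the call began, along the tool's axes at that moment; what a row does not reach only later rows make up. A row lasts 1/10 s, in which the tool goes at most 50 mm and 8.59 degrees, less where a joint would pass 70% of its speed; a pose out of reach is approached as far as the arm can. A call with a gripper value outside its range is refused whole. The fingers move at their own pace and stop on an object; the grip force is fixed at half the most. Time passes only in rows, so rows that repeat a pose let the fingers close, or fill a call up. It gives the time, the measured TCP pose, the force and the opening at its end, in the units of the state.
- ctrl.get_obs(): the state, without advancing time (a new reading comes with each control period).
- ctrl.camera(name): name is "scene" or "top" or "wrist"; returns the picture (400x640x3 uint8, red, green, blue); there is no depth.
- ctrl.camera_info(name): a dict with "mtx" (3x3 intrinsics, pixels), "xyz" and "attitude" of the camera in the world. Camera axes: x right, y down, z forward; pixel columns grow to the right and rows downward; lengths in m; the calibration is good to about 2 mm. The wrist camera is an equidistant fisheye: a pixel r from the principal point sees the ray r / f radians off the axis. A picture is of the moment at which its call begins: read the wrist's pose just before it. camera_info takes no time and is no camera call; for the wrist camera it gives the pose at the moment of the call.
- ctrl.finish_job(): hands the job in, once; it reports no verdict.
Trained networks look in the newest picture that a camera, given by its name, has taken for a name from the list of things; names that differ only in an ending like _2 or _b are one class to them, and where a whole thing is asked for, a point or a joint stands for the part that bears it (a point fixed in the world has none). Each returns a list of dicts, best first, with "score" (0 to 1); they miss things now and then, are a little off and sometimes report something else, mostly with a low value. They report only what shows in the picture. A call takes as long as a camera call. They do not tell look-alikes from the thing itself.
- ctrl.recognise(camera, target): "xy" ([column, row] in pixels, amid what is visible of it).
- ctrl.pinpoint(camera, target): "xy" ([column, row] in pixels: a listed point, or the origin of a listed thing).
The state is a dict: "time_s": time; "joint_positions": joint angles; "qvel": joint speeds; "joint_torque": joint torques, N m; "position": TCP position; "tool_rot": TCP orientation; "contact_force": force on the tool from outside, world axes, zero at the start; "moment": the same for the moment, N m; "width": finger opening in m.
Only numpy, scipy, OpenCV 4.12 (cv2) and the standard library are available. Lean on these libraries where they do the work, as an engineer would, in place of code of your own. Each camera call takes 0.05 s, during which the arm holds its last target. There are 200 camera calls.

## Working session

There is one attempt and no reset: what is moved stays moved. The work goes in short steps, Python scripts to look and compute and a tool call to move; the robot and the scene stay as the last step left them, time stands still between calls to the robot, and variables do not carry over. Pictures are saved under pics/ and viewed, about 8 in all and at most 12, crops included, and the job is handed in when it is done.

Besides the shell and the picture viewer there is one more tool, called after "Request:" by a JSON object that holds its "fn" and its "kwargs". drive_tool: Moves the arm, as the interface text tells. Its arguments: {"type":"object","properties":{"steps":{"type":"array","items":{"type":"object","properties":{"x":{"type":"number"},"y":{"type":"number"},"z":{"type":"number"},"wx":{"type":"number"},"wy":{"type":"number"},"wz":{"type":"number"},"claw":{"type":"number"}}}}},"required":["steps"]}

```bash
ls; mkdir -p pics; cat > h.py <<'E'
import numpy as np, cv2
from scipy.spatial.transform import Rotation as R
from rig import ctrl
def snap(n,f=None):
    im=ctrl.camera(n)
    if f: cv2.imwrite('pics/'+f,im[:,:,::-1])
    return im
def ray(n,xy,info=None):
    i=info or ctrl.camera_info(n); K=np.array(i['mtx']); 
    u=(np.array(xy)-[K[0,2],K[1,2]])/[K[0,0],K[1,1]]
    if n=='wrist':
        r=np.linalg.norm(u); d=np.r_[u/max(r,1e-9)*np.sin(r),np.cos(r)]
    else: d=np.r_[u,1]
    a=np.array(i['attitude']); M=R.from_quat(a).as_matrix() if a.size==4 else a
    return np.array(i['xyz']),M@d/np.linalg.norm(d)
def atz(n,xy,z,info=None):
    o,d=ray(n,xy,info); return o+d*(z-o[2])/d[2]
def tri(*rays):
    A=0;b=0
    for o,d in rays:
        P=np.eye(3)-np.outer(d,d); A=A+P; b=b+P@o
    p=np.linalg.solve(A,b); return p,[float(np.linalg.norm((np.eye(3)-np.outer(d,d))@(p-o))) for o,d in rays]
E
python3 - <<'E'
from h import *
np.set_printoptions(precision=4,suppress=True)
print({k:np.round(v,3) for k,v in ctrl.get_obs().items()})
for n in('scene','top'):
    i=ctrl.camera_info(n);print(n,i)
    snap(n,n+'0.png')
    for t in('chamber','port','pedestal','nozzle','cooling_block','nut_tray','hex_bolt','magnet_square'):
        print(t,[(np.round(q['xy'],1),round(q['score'],2)) for q in ctrl.pinpoint(n,t)[:3]])
a=cv2.imread('pics/scene0.png');b=cv2.imread('pics/top0.png')
E
```

```text
pics
{'time_s': np.float64(0.0), 'joint_positions': array([ 1.187,  0.69 , -0.194,  1.566,  0.157,  0.902, -0.215]), 'qvel': array([-0.   ,  0.001,  0.001, -0.001, -0.002, -0.   , -0.   ]), 'joint_torque': array([  0.   , -52.757,  -1.267, -15.343,  -0.053,   0.007,   0.   ]), 'position': array([ 0.253, -0.571,  0.238]), 'tool_rot': array([ 0.978,  0.207, -0.   , -0.001]), 'contact_force': array([-1.639,  0.212, -0.248]), 'moment': array([-0.022, -0.03 ,  0.015]), 'width': np.float64(0.088)}
scene {'mtx': array([[478.3707,   0.    , 313.0605],
       [  0.    , 478.3707, 196.7843],
       [  0.    ,   0.    ,   1.    ]]), 'xyz': array([1.059 , 0.1341, 0.9897]), 'attitude': array([ 0.5993,  0.749 , -0.2247, -0.1713])}
chamber [(array([470.6, 237.4]), 0.67)]
port [(array([295.4, 222. ]), 0.66)]
pedestal [(array([282.5, 168.5]), 0.84), (array([339.2, 177.9]), 0.78), (array([470.5, 234.2]), 0.71)]
nozzle [(array([294.8, 259.6]), 0.54)]
cooling_block [(array([181.9, 194.6]), 0.61)]
nut_tray [(array([471.4, 236.2]), 0.84), (array([292.3, 223.6]), 0.53)]
hex_bolt [(array([418.8, 187.6]), 0.71), (array([441.3, 296.7]), 0.36)]
magnet_square [(array([229.2, 148.7]), 0.68)]
top {'mtx': array([[474.5732,   0.    , 320.2172],
       [  0.    , 474.5732, 194.3631],
       [  0.    ,   0.    ,   1.    ]]), 'xyz': array([ 0.3084, -0.0023,  1.1734]), 'attitude': array([-0.6827,  0.7232, -0.0754,  0.0728])}
chamber [(array([317.3, 167.3]), 0.61)]
port []
pedestal [(array([364.4, 266.6]), 0.78), (array([315. , 160.8]), 0.49), (array([318.8, 156.5]), 0.19)]
nozzle [(array([321.1, 155.3]), 0.64)]
cooling_block [(array([454.2, 212.1]), 0.59)]
nut_tray [(array([170.9, 234.3]), 0.97)]
hex_bolt [(array([218.8, 275.3]), 0.68)]
magnet_square [(array([431.6, 279.5]), 0.61)]
```

```bash
ls pics
```

```text
scene0.png
top0.png
```

View pics/scene0.png

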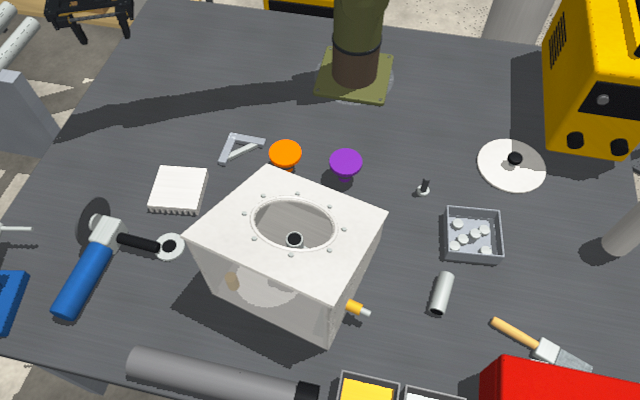

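View pics/top0.png

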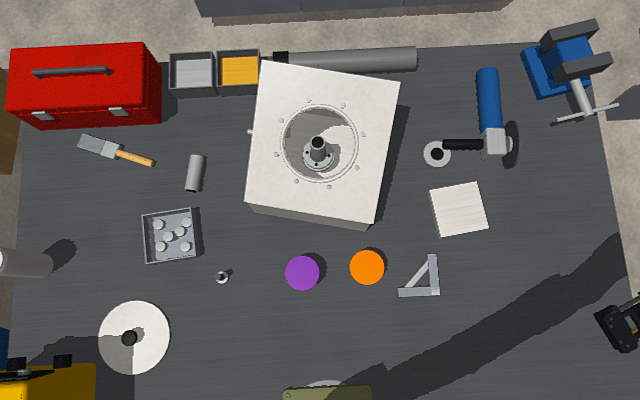

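The scene view shows the chamber's port at about (291,222), with the pipe's top end inside it at (294,239). The block is at (180,188). The top view shows the port ring at about (319,143), the pipe top at (318,142) and the block at (459,209). The orange and purple look-alikes stand in front of the chamber. Next I measure these.

```bash
python3 - <<'E'
from h import *
np.set_printoptions(precision=4,suppress=True)
b=cv2.imread('pics/top0.png'); a=cv2.imread('pics/scene0.png')
g=cv2.cvtColor(b,cv2.COLOR_BGR2GRAY)
def rect(x0,y0,x1,y1,z,th=170):
    m=np.zeros_like(g); m[y0:y1,x0:x1]=(g[y0:y1,x0:x1]>th)*255
    m=cv2.morphologyEx(m,cv2.MORPH_OPEN,np.ones((5,5)))
    c=max(cv2.findContours(m,0,1)[0],key=cv2.contourArea)
    r=cv2.minAreaRect(c); bp=cv2.boxPoints(r); 
    W=np.array([atz('top',p,z) for p in bp])
    print(r,'\n',W[:,:2],W.mean(0), 'edges',[np.linalg.norm(W[i]-W[i-1]) for i in range(4)], 'yaw',np.degrees(np.arctan2(*(W[1]-W[0])[[1,0]])))
rect(425,175,495,245,0.03)
for lo,hi,n in(((5,150,150),(20,255,255),'orange'),((125,100,80),(155,255,255),'purple')):
    for cam,im in(('top',b),('scene',a)):
        m=cv2.inRange(cv2.cvtColor(im,cv2.COLOR_BGR2HSV),lo,hi)
        c=max(cv2.findContours(m[130:295] if cam=='top' else m[130:200],0,1)[0],key=cv2.contourArea)
        print(n,cam,np.array(cv2.minEnclosingCircle(c)[0])+[0,130])
c1=cv2.resize(b[60:235,240:405],None,fx=3.4,fy=3.4,interpolation=2)
c2=cv2.resize(a[160:350,180:395],None,fx=2.6,fy=2.6,interpolation=2)
h=600; c1=c1[:h]; cv2.imwrite('pics/crop_top.png',c1); cv2.imwrite('pics/crop_scene.png',c2)
E
```

```text
((458.951904296875, 208.74725341796875), (48.508811950683594, 50.14604568481445), 79.2156982421875) 
 [[ 0.5483 -0.2842]
 [ 0.5649 -0.4085]
 [ 0.4454 -0.4153]
 [ 0.4296 -0.2937]] [ 0.497  -0.3504  0.03  ] edges [np.float64(0.11906687625776087), np.float64(0.1253822853389454), np.float64(0.11970315780380782), np.float64(0.12271032187452409)] yaw -82.36755222331139
orange top [366.5 267. ]
orange scene [284.9062 152.5   ]
purple top [301.8103 272.6035]
purple scene [345.4243 161.    ]
```

View pics/crop_top.png

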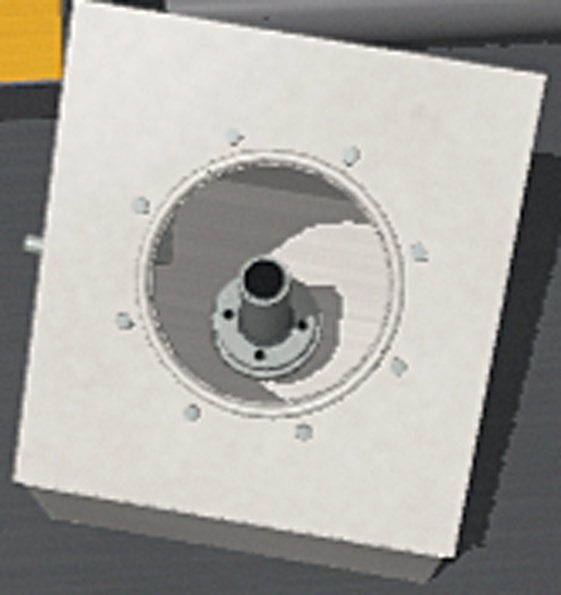

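View pics/crop_scene.png

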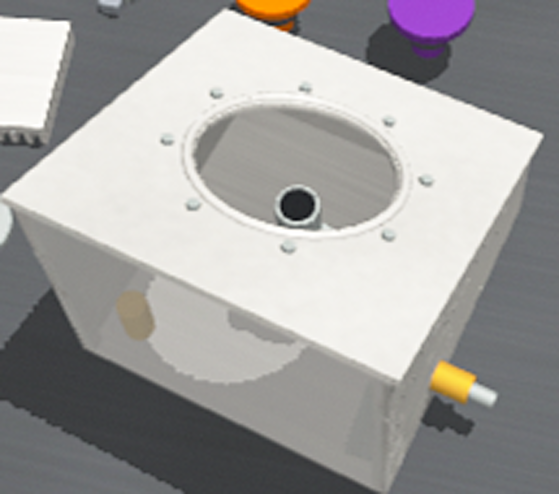

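In the crops, the bore centre is at (264,278) in the top crop and (297,207) in the scene crop. The rim centre is at about (274,284) in the top crop and (295,165) in the scene crop. The chamber's corners are sharp, so I triangulate from them.

```bash
python3 - <<'E'
from h import *
np.set_printoptions(precision=4,suppress=True)
T=lambda x,y:np.array([x/3.4+240,y/3.4+60]); S=lambda x,y:np.array([x/2.6+180,y/2.6+160])
print('pipe top',tri(ray('top',T(264,278)),ray('scene',S(297,207))))
print('port',tri(ray('top',T(274,284)),ray('scene',S(295,165))))
C=[atz('top',T(15,484),.135),atz('top',T(455,557),.135),atz('top',T(546,75),.265),atz('top',T(75,0),.265)]
print(np.array(C),np.mean(C,0))
for i,j in((0,1),(3,2),(1,2),(0,3)):
    d=C[j]-C[i];print(np.linalg.norm(d[:2]),np.degrees(np.arctan2(d[1],d[0])))
print('orange',tri(ray('top',(366.5,267)),ray('scene',(284.9,152.5))),'purple',tri(ray('top',(301.8,272.6)),ray('scene',(345.4,161))))
o=ctrl.get_obs();print(R.from_quat(o['tool_rot']).as_matrix())
E
```

```text
pipe top (array([ 0.6445, -0.0115,  0.159 ]), [0.002048024959662126, 0.0020480249596621486])
port (array([ 0.6285, -0.0163,  0.1936]), [0.0029574499531141315, 0.0029574499531141293])
[[ 0.5212  0.1572  0.135 ]
 [ 0.4563 -0.1269  0.135 ]
 [ 0.7285 -0.1902  0.265 ]
 [ 0.7947  0.0933  0.265 ]] [ 0.6252 -0.0167  0.2   ]
0.291451959723243 -102.85130811590989
0.2910730651044796 -103.14187708193641
0.27942494004851565 -13.088483386384933
0.28090290096478904 -13.165283017605294
orange (array([ 0.3667, -0.1091,  0.0611]), [0.0015513499179324354, 0.0015513499179324833]) purple (array([0.3625, 0.0413, 0.0634]), [0.0015012250424031297, 0.0015012250424031317])
[[ 0.914   0.4058  0.    ]
 [ 0.4058 -0.914  -0.0001]
 [-0.      0.0001 -1.    ]]
```

```bash
cat >> h.py <<'E'
np.set_printoptions(precision=4,suppress=True)
cyaw=np.radians(-13.1); cx=np.array([np.cos(cyaw),np.sin(cyaw),0]); cy=np.array([-cx[1],cx[0],0])
def pose(tilt=25,yaw=-13.1):
    return R.from_euler('z',yaw,degrees=True)*R.from_euler('x',180,degrees=True)*R.from_euler('y',tilt,degrees=True)
nrm=-.423*cx+np.array([0,0,.906])
def go(p,Rt):
    o=ctrl.get_obs(); R0=R.from_quat(o['tool_rot'])
    print('t',o['time_s'],'pos',o['position'],'F',o['contact_force'],'w',o['width'],'q',o['joint_positions'])
    print('shift mm',1000*R0.inv().apply(np.array(p)-o['position']),'rotdeg',np.degrees((R0.inv()*Rt).as_rotvec()))
G=np.array([.6445,-.0115,.148])
E
python3 - <<'E'
from h import *
print(pose().as_matrix()); go(G+.15*nrm,pose()); go([.45,-.3,.36],pose())
E
```

```text
[[ 0.8827 -0.2267  0.4116]
 [-0.2054 -0.974  -0.0958]
 [ 0.4226  0.     -0.9063]]
t 0.9 pos [ 0.2536 -0.5712  0.2388] F [ 0.7139 -0.2639 -0.0512] w 0.08826341596673279 q [ 1.1868  0.689  -0.1946  1.5653  0.1573  0.9025 -0.2151]
shift mm [ 533.7468 -391.1794  -45.1658] rotdeg [-8.074  24.1166 36.4448]
t 0.9 pos [ 0.2536 -0.5712  0.2388] F [ 0.7139 -0.2639 -0.0512] w 0.08826341596673279 q [ 1.1868  0.689  -0.1946  1.5653  0.1573  0.9025 -0.2151]
shift mm [ 289.5524 -168.2012 -121.242 ] rotdeg [-8.074  24.1166 36.4448]
```

Request:
{"fn": "drive_tool", "kwargs": {"steps": [{"x": 0.03, "y": -0.02, "z": -0.035, "wx": -1.3, "wy": 4, "wz": 6, "claw": 0.06}, {"x": 0.06, "y": -0.04, "z": -0.06, "wx": -2.7, "wy": 8, "wz": 12, "claw": 0.06}, {"x": 0.095, "y": -0.06, "z": -0.08, "wx": -4, "wy": 12, "wz": 18, "claw": 0.06}, {"x": 0.13, "y": -0.08, "z": -0.1, "wx": -5.4, "wy": 16, "wz": 24, "claw": 0.06}, {"x": 0.17, "y": -0.1, "z": -0.12, "wx": -6.7, "wy": 20, "wz": 30, "claw": 0.06}]}}

```text
time_s: 1.4
position: [0.3685, -0.4104, 0.3598]
tool_rot: [0.981, -0.058, 0.181, 0.021]
contact_force: [1.7, 0.7, 0.0]
width: 0.0596
```

```bash
python3 - <<'E'
from h import *
go(G+.15*nrm,pose())
E
```

```text
t 1.4 pos [ 0.3685 -0.4104  0.3598] F [1.7438 0.7493 0.0038] w 0.059629778123384186 q [ 1.081   0.3547 -0.2622  1.88   -0.2276  0.6401 -0.6776]
shift mm [ 127.5428 -437.8024  120.6225] rotdeg [-1.2993  3.9324  6.0852]
```

Request:
{"fn": "drive_tool", "kwargs": {"steps": [{"x": 0.01, "y": -0.044, "z": 0.007, "wx": -0.6, "wy": 2, "wz": 3}, {"x": 0.02, "y": -0.088, "z": 0.014, "wx": -1.3, "wy": 3.9, "wz": 6.1}, {"x": 0.034, "y": -0.132, "z": 0.024, "wx": -1.3, "wy": 3.9, "wz": 6.1}, {"x": 0.046, "y": -0.176, "z": 0.03, "wx": -1.3, "wy": 3.9, "wz": 6.1}, {"x": 0.06, "y": -0.22, "z": 0.04, "wx": -1.3, "wy": 3.9, "wz": 6.1}]}}

```text
invalid input
```

```bash
python3 - <<'E'
from h import *
go(G+.15*nrm,pose())
E
```

```text
t 1.4 pos [ 0.3685 -0.4104  0.3598] F [1.7438 0.7493 0.0038] w 0.059629778123384186 q [ 1.081   0.3547 -0.2622  1.88   -0.2276  0.6401 -0.6776]
shift mm [ 127.5428 -437.8024  120.6225] rotdeg [-1.2993  3.9324  6.0852]
```

Claw is required in every row.

Request:
{"fn": "drive_tool", "kwargs": {"steps": [{"x": 0.01, "y": -0.044, "z": 0.007, "wx": -0.6, "wy": 2, "wz": 3, "claw": 0.06}, {"x": 0.02, "y": -0.088, "z": 0.014, "wx": -1.3, "wy": 3.9, "wz": 6.1, "claw": 0.06}, {"x": 0.034, "y": -0.132, "z": 0.024, "wx": -1.3, "wy": 3.9, "wz": 6.1, "claw": 0.06}, {"x": 0.046, "y": -0.176, "z": 0.03, "wx": -1.3, "wy": 3.9, "wz": 6.1, "claw": 0.06}, {"x": 0.06, "y": -0.22, "z": 0.04, "wx": -1.3, "wy": 3.9, "wz": 6.1, "claw": 0.06}]}}

```text
time_s: 1.9
position: [0.4638, -0.2025, 0.3402]
tool_rot: [0.97, -0.112, 0.215, 0.025]
contact_force: [0.4, -1.1, -0.4]
width: 0.0599
```

```bash
python3 - <<'E'
from h import *
go(G+.15*nrm,pose())
E
```

```text
t 1.9 pos [ 0.4638 -0.2025  0.3402] F [ 0.4297 -1.1357 -0.4372] w 0.05990575329550097 q [ 0.4107  0.2497 -0.0717  2.1613 -0.1069  0.2989 -1.3597]
shift mm [  38.7636 -227.0359   80.3184] rotdeg [ 0.0024 -0.0182 -0.0392]
```

Request:
{"fn": "drive_tool", "kwargs": {"steps": [{"x": 0.008, "y": -0.046, "z": 0.012, "claw": 0.06}, {"x": 0.016, "y": -0.092, "z": 0.026, "claw": 0.06}, {"x": 0.024, "y": -0.138, "z": 0.042, "claw": 0.06}, {"x": 0.032, "y": -0.184, "z": 0.058, "claw": 0.06}, {"x": 0.039, "y": -0.227, "z": 0.075, "claw": 0.06}]}}

```text
invalid input
```

```bash
python3 - <<'E'
from h import *
go(G+.15*nrm,pose())
i=ctrl.camera_info('wrist'); print(i)
snap('wrist','w1.png')
for t in('port','nozzle','pedestal'): print(t,[(np.round(q['xy'],1),round(q['score'],2)) for q in ctrl.pinpoint('wrist',t)[:3]])
# expected pixel of pipe top, port
K=np.array(i['mtx']);M=R.from_quat(i['attitude'])
for p in([.6445,-.0115,.16],[.6445,-.0115,.06],[.625,-.017,.2]):
    d=M.inv().apply(np.array(p)-i['xyz']);th=np.arctan2(np.hypot(*d[:2]),d[2]);u=d[:2]/np.hypot(*d[:2])*th
    print(p,u*K[0,0]+K[:2,2])
E
```

```text
t 1.9 pos [ 0.4638 -0.2025  0.3402] F [ 0.4297 -1.1357 -0.4372] w 0.05990575329550097 q [ 0.4107  0.2497 -0.0717  2.1613 -0.1069  0.2989 -1.3597]
shift mm [  38.7636 -227.0359   80.3184] rotdeg [ 0.0024 -0.0182 -0.0392]
{'mtx': array([[309.7069,   0.    , 319.3148],
       [  0.    , 309.7069, 200.2257],
       [  0.    ,   0.    ,   1.    ]]), 'xyz': array([ 0.4767, -0.2066,  0.507 ]), 'attitude': array([-0.6208,  0.7818, -0.0451,  0.0361])}
port [(array([131.9, 142.8]), 0.85)]
nozzle [(array([176.7, 157.3]), 0.72)]
pedestal [(array([281.3, 313.3]), 0.72)]
[0.6445, -0.0115, 0.16] [145.9551 140.6502]
[0.6445, -0.0115, 0.06] [177.1004 158.542 ]
[0.625, -0.017, 0.2] [134.3544 144.8519]
```

View pics/w1.png

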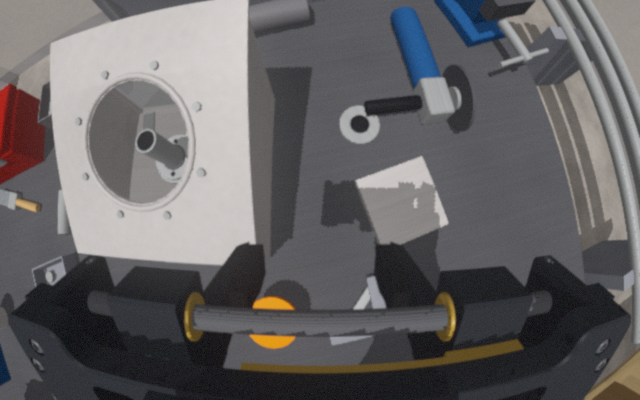

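The wrist picture shows the pipe top at (147,140), against a prediction of (146,141). The port and nozzle pinpoints also match, so the estimates hold. I resend the move with all keys.

Request:
{"fn": "drive_tool", "kwargs": {"steps": [{"x": 0.008, "y": -0.046, "z": 0.012, "wx": 0, "wy": 0, "wz": 0, "claw": 0.06}, {"x": 0.016, "y": -0.092, "z": 0.026, "wx": 0, "wy": 0, "wz": 0, "claw": 0.06}, {"x": 0.024, "y": -0.138, "z": 0.042, "wx": 0, "wy": 0, "wz": 0, "claw": 0.06}, {"x": 0.032, "y": -0.184, "z": 0.058, "wx": 0, "wy": 0, "wz": 0, "claw": 0.06}, {"x": 0.039, "y": -0.227, "z": 0.075, "wx": 0, "wy": 0, "wz": 0, "claw": 0.06}]}}

```text
time_s: 2.6
position: [0.5781, -0.0028, 0.2901]
tool_rot: [0.97, -0.112, 0.215, 0.025]
contact_force: [1.6, -0.9, 0.8]
width: 0.0605
```

```bash
python3 - <<'E'
from h import *
go(G,pose())
i=ctrl.camera_info('wrist'); im=snap('wrist','w2.png')
K=np.array(i['mtx']);M=R.from_quat(i['attitude'])
for p in([.6445,-.0115,.16],[.6445,-.0115,.06],[.625,-.017,.2]):
    d=M.inv().apply(np.array(p)-i['xyz']);th=np.arctan2(np.hypot(*d[:2]),d[2]);u=d[:2]/np.hypot(*d[:2])*th
    print(p,u*K[0,0]+K[:2,2])
E
```

```text
t 2.6 pos [ 0.5781 -0.0028  0.2901] F [ 1.6013 -0.8891  0.7754] w 0.06050395230549774 q [-0.3877  0.446   0.3253  2.0739  0.036   0.2296 -1.9544]
shift mm [  0.2573  -6.6993 156.946 ] rotdeg [ 0.0497 -0.0352 -0.0059]
[0.6445, -0.0115, 0.16] [311.42   181.1878]
[0.6445, -0.0115, 0.06] [313.3214 194.8314]
[0.625, -0.017, 0.2] [321.8406 193.6265]
```

View pics/w2.png

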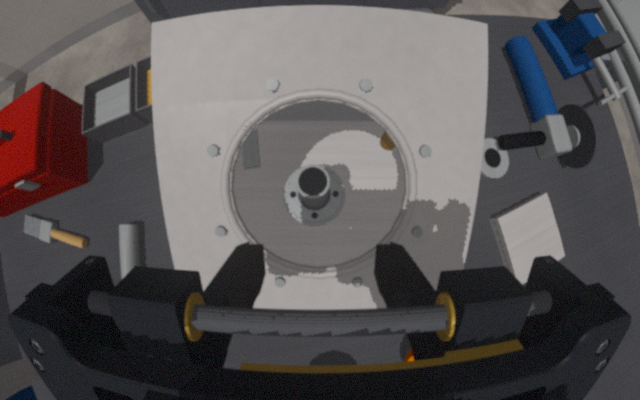

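In the second wrist picture the pipe top is at (314,180), about 2.5 px right of the prediction, so I shift the grasp about 2 mm towards -y. Now I descend along the port axis.

Request:
{"fn": "drive_tool", "kwargs": {"steps": [{"x": 0.0, "y": -0.0045, "z": 0.02, "wx": 0, "wy": 0, "wz": 0, "claw": 0.06}, {"x": 0.0, "y": -0.0045, "z": 0.045, "wx": 0, "wy": 0, "wz": 0, "claw": 0.06}, {"x": 0.0, "y": -0.0045, "z": 0.07, "wx": 0, "wy": 0, "wz": 0, "claw": 0.06}, {"x": 0.0, "y": -0.0045, "z": 0.095, "wx": 0, "wy": 0, "wz": 0, "claw": 0.06}, {"x": 0.0, "y": -0.0045, "z": 0.115, "wx": 0, "wy": 0, "wz": 0, "claw": 0.06}]}}

```text
time_s: 3.15
position: [0.6324, -0.0003, 0.1849]
tool_rot: [0.971, -0.107, 0.211, 0.023]
contact_force: [-0.2, 0.1, -0.4]
width: 0.0602
```

```bash
python3 - <<'E'
from h import *
go([.645,-.0137,.148],pose())
i=ctrl.camera_info('wrist'); im=snap('wrist','w3.png')
K=np.array(i['mtx']);M=R.from_quat(i['attitude'])
for p in([.645,-.0137,.16],[.625,-.017,.2]):
    d=M.inv().apply(np.array(p)-i['xyz']);th=np.arctan2(np.hypot(*d[:2]),d[2]);u=d[:2]/np.hypot(*d[:2])*th
    print(p,u*K[0,0]+K[:2,2])
E
```

```text
t 3.15 pos [ 0.6324 -0.0003  0.1849] F [-0.1943  0.1317 -0.4063] w 0.06016090015240267 q [-0.2903  0.6787  0.2286  2.0292  0.0826  0.0428 -2.012 ]
shift mm [-1.472  10.3189 39.8935] rotdeg [-0.2499  0.4622  0.5041]
[0.645, -0.0137, 0.16] [334.3902 232.9048]
[0.625, -0.017, 0.2] [353.6491 270.7664]
```

View pics/w3.png

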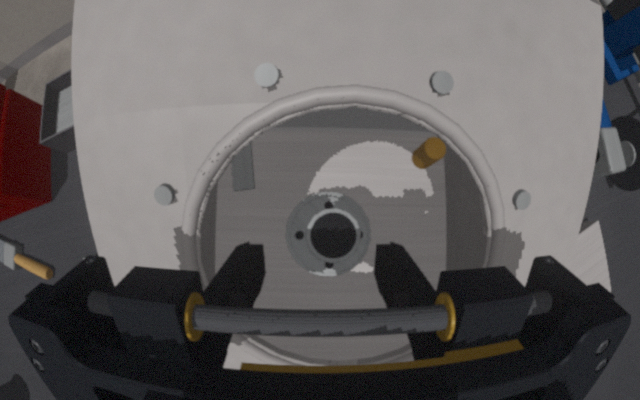

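The third wrist picture shows the pipe bore at (333,233), where predicted, so the nozzle estimate holds. Joint 6 has reached its lower limit, which pushed the TCP 10 mm sideways. I check whether the redundancy can recover this before going deeper.

Request:
{"fn": "drive_tool", "kwargs": {"steps": [{"x": -0.0015, "y": 0.005, "z": 0, "wx": -0.25, "wy": 0.46, "wz": 0.5, "claw": 0.06}, {"x": -0.0015, "y": 0.0103, "z": 0, "wx": -0.25, "wy": 0.46, "wz": 0.5, "claw": 0.06}, {"x": -0.0015, "y": 0.0103, "z": 0, "wx": -0.25, "wy": 0.46, "wz": 0.5, "claw": 0.06}, {"x": -0.0015, "y": 0.0103, "z": 0, "wx": -0.25, "wy": 0.46, "wz": 0.5, "claw": 0.06}, {"x": -0.0015, "y": 0.0103, "z": 0, "wx": -0.25, "wy": 0.46, "wz": 0.5, "claw": 0.06}]}}

```text
time_s: 3.7
position: [0.6312, -0.0133, 0.1851]
tool_rot: [0.97, -0.112, 0.214, 0.026]
contact_force: [0.4, 0.0, 0.0]
width: 0.06
```

```bash
python3 - <<'E'
from h import *
go([.645,-.0137,.148],pose()); go([.645,-.0137,.150],pose(20))
E
```

```text
t 3.7 pos [ 0.6312 -0.0133  0.1851] F [0.3674 0.0493 0.0077] w 0.06002228560441574 q [-0.2481  0.6734  0.1913  2.0364  0.7333  0.0437 -2.651 ]
shift mm [-3.3209 -2.8273 39.3372] rotdeg [ 0.1885  0.1608 -0.0879]
t 3.7 pos [ 0.6312 -0.0133  0.1851] F [0.3674 0.0493 0.0077] w 0.06002228560441574 q [-0.2481  0.6734  0.1913  2.0364  0.7333  0.0437 -2.651 ]
shift mm [-2.4808 -2.8227 37.5222] rotdeg [ 0.1846 -4.8392 -0.096 ]
```

Joint 6 is near zero, where joints 5 and 7 are nearly collinear, and joint 7 is at its lower limit. A half turn of the tool gives the same grasp, frees joint 7 and lets joint 5 cross towards pi. I turn in place above the pipe.

Request:
{"fn": "drive_tool", "kwargs": {"steps": [{"x": 0, "y": 0, "z": -0.01, "wx": 0, "wy": 0, "wz": -8.5, "claw": 0.06}, {"x": 0, "y": 0, "z": -0.01, "wx": 0, "wy": 0, "wz": -17, "claw": 0.06}, {"x": 0, "y": 0, "z": -0.01, "wx": 0, "wy": 0, "wz": -25.5, "claw": 0.06}, {"x": 0, "y": 0, "z": -0.01, "wx": 0, "wy": 0, "wz": -34, "claw": 0.06}, {"x": 0, "y": 0, "z": -0.01, "wx": 0, "wy": 0, "wz": -42, "claw": 0.06}]}}

```text
time_s: 4.2
position: [0.6271, -0.0144, 0.1947]
tool_rot: [0.946, 0.242, 0.19, 0.101]
contact_force: [0.1, 0.0, -0.3]
width: 0.0598
```

```bash
cat >> h.py <<'E'
Z=lambda a:R.from_euler('z',a,degrees=True)
HT=pose()*Z(180)
def at(e): return np.array([.645,-.0137,.148])+e*nrm
E
python3 - <<'E'
from h import *
go(at(.045),pose()*Z(-42))
E
```

```text
t 4.2 pos [ 0.6271 -0.0144  0.1947] F [ 0.085   0.0289 -0.2653] w 0.05982765212820853 q [-0.182   0.6443  0.0835  2.0373  1.0795  0.1143 -2.2509]
shift mm [ 0.0867 -6.2746  4.6249] rotdeg [ 0.1168  0.2797 -0.1145]
```

Request:
{"fn": "drive_tool", "kwargs": {"steps": [{"x": 0, "y": -0.004, "z": 0, "wx": 0, "wy": 0, "wz": -8.5, "claw": 0.06}, {"x": 0, "y": -0.004, "z": 0, "wx": 0, "wy": 0, "wz": -17, "claw": 0.06}, {"x": 0, "y": -0.004, "z": 0, "wx": 0, "wy": 0, "wz": -25.5, "claw": 0.06}, {"x": 0, "y": -0.004, "z": 0, "wx": 0, "wy": 0, "wz": -34, "claw": 0.06}, {"x": 0, "y": -0.004, "z": 0, "wx": 0, "wy": 0, "wz": -42, "claw": 0.06}]}}

```text
time_s: 4.7
position: [0.6253, -0.0131, 0.1941]
tool_rot: [0.797, 0.565, 0.14, 0.163]
contact_force: [0.1, 0.0, -0.7]
width: 0.06
```

Request:
{"fn": "drive_tool", "kwargs": {"steps": [{"x": 0, "y": 0, "z": 0, "wx": 0, "wy": 0, "wz": -8.5, "claw": 0.06}, {"x": 0, "y": 0, "z": 0, "wx": 0, "wy": 0, "wz": -17, "claw": 0.06}, {"x": 0, "y": 0, "z": 0, "wx": 0, "wy": 0, "wz": -25.5, "claw": 0.06}, {"x": 0, "y": 0, "z": 0, "wx": 0, "wy": 0, "wz": -34, "claw": 0.06}, {"x": 0, "y": 0, "z": 0, "wx": 0, "wy": 0, "wz": -42, "claw": 0.06}]}}

```text
time_s: 5.2
position: [0.6251, -0.0154, 0.1945]
tool_rot: [0.542, 0.813, 0.072, 0.203]
contact_force: [0.1, -0.2, -0.0]
width: 0.0601
```

```bash
python3 - <<'E'
from h import *
go(at(.045),HT)
E
```

```text
t 5.2 pos [ 0.6251 -0.0154  0.1945] F [ 0.0914 -0.2347 -0.0191] w 0.06008686843190354 q [-0.0005  0.6434 -0.2065  2.0329  1.3571  0.2905 -1.0349]
shift mm [6.422  1.6953 5.1114] rotdeg [ -0.5113   0.0951 -54.1651]
```

Request:
{"fn": "drive_tool", "kwargs": {"steps": [{"x": 0.003, "y": 0.001, "z": 0, "wx": 0, "wy": 0, "wz": -8.5, "claw": 0.06}, {"x": 0.006, "y": 0.0017, "z": 0, "wx": 0, "wy": 0, "wz": -17, "claw": 0.06}, {"x": 0.006, "y": 0.0017, "z": 0, "wx": 0, "wy": 0, "wz": -25.5, "claw": 0.06}, {"x": 0.006, "y": 0.0017, "z": 0, "wx": 0, "wy": 0, "wz": -34, "claw": 0.06}, {"x": 0.006, "y": 0.0017, "z": 0, "wx": 0, "wy": 0, "wz": -42, "claw": 0.06}]}}

```text
time_s: 5.7
position: [0.6241, -0.0115, 0.1938]
tool_rot: [0.215, 0.953, -0.007, 0.215]
contact_force: [-0.0, 0.6, -0.9]
width: 0.0602
```

```bash
python3 - <<'E'
from h import *
go(at(.045),HT)
E
```

```text
t 5.7 pos [ 0.6241 -0.0115  0.1938] F [-0.0144  0.6429 -0.8777] w 0.0601812029442283 q [ 0.0401  0.6497 -0.2862  2.0317  1.3852  0.3452 -0.3304]
shift mm [1.0526 2.4755 5.294 ] rotdeg [ -0.6175  -0.1174 -12.1859]
```

Request:
{"fn": "drive_tool", "kwargs": {"steps": [{"x": 0.001, "y": 0.0025, "z": 0, "wx": -0.6, "wy": 0, "wz": -6, "claw": 0.06}, {"x": 0.001, "y": 0.0025, "z": 0.003, "wx": -0.6, "wy": 0, "wz": -12.2, "claw": 0.06}, {"x": 0.001, "y": 0.0025, "z": 0.008, "wx": -0.6, "wy": 0, "wz": -12.2, "claw": 0.06}, {"x": 0.001, "y": 0.0025, "z": 0.013, "wx": -0.6, "wy": 0, "wz": -12.2, "claw": 0.06}, {"x": 0.001, "y": 0.0025, "z": 0.015, "wx": -0.6, "wy": 0, "wz": -12.2, "claw": 0.06}]}}

```text
time_s: 6.2
position: [0.6304, -0.0113, 0.1794]
tool_rot: [0.113, 0.97, -0.025, 0.214]
contact_force: [0.2, 0.3, -0.1]
width: 0.0606
```

```bash
python3 - <<'E'
from h import *
go(at(.0),HT)
E
```

```text
t 6.2 pos [ 0.6304 -0.0113  0.1794] F [ 0.2402  0.3015 -0.0574] w 0.06055106275751155 q [ 0.0471  0.6804 -0.2885  2.0278  1.4726  0.3353 -0.1996]
shift mm [-0.2003  1.0149 34.6977] rotdeg [-0.0621 -0.1609 -0.1964]
```

Well aligned, with joint 6 comfortable. I go down the remaining 34 mm slowly.

Request:
{"fn": "drive_tool", "kwargs": {"steps": [{"x": 0, "y": 0.001, "z": 0.007, "wx": 0, "wy": 0, "wz": 0, "claw": 0.06}, {"x": 0, "y": 0.001, "z": 0.015, "wx": 0, "wy": 0, "wz": 0, "claw": 0.06}, {"x": 0, "y": 0.001, "z": 0.022, "wx": 0, "wy": 0, "wz": 0, "claw": 0.06}, {"x": 0, "y": 0.001, "z": 0.027, "wx": 0, "wy": 0, "wz": 0, "claw": 0.06}, {"x": 0, "y": 0.001, "z": 0.03, "wx": 0, "wy": 0, "wz": 0, "claw": 0.06}]}}

```text
time_s: 6.7
position: [0.6429, -0.0133, 0.1517]
tool_rot: [0.114, 0.97, -0.025, 0.213]
contact_force: [-0.7, 0.6, -0.2]
width: 0.0599
```

```bash
python3 - <<'E'
from h import *
go(at(.0),HT); snap('scene','s2.png'); snap('top','t2.png')
a=cv2.imread('pics/s2.png');b=cv2.imread('pics/t2.png')
cv2.imwrite('pics/v2.png',np.hstack([cv2.resize(a[120:320,200:400],(400,400)),cv2.resize(b[60:260,220:420],(400,400))]))
E
```

```text
t 6.7 pos [ 0.6429 -0.0133  0.1517] F [-0.6629  0.5684 -0.199 ] w 0.059940878101306036 q [ 0.0487  0.7402 -0.2839  2.0098  1.6017  0.3366 -0.3178]
shift mm [-0.4083  0.1479  4.2523] rotdeg [-0.0753 -0.1921 -0.2544]
```

View pics/v2.png

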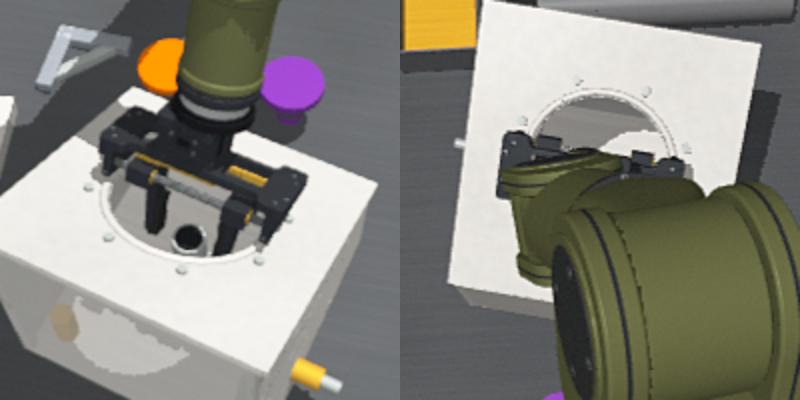

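The scene crop shows the pipe top at (187,238) between the fingertips at about (155,230) and (225,252). The body is still clear of the rim. I go the last few mm and close.

Request:
{"fn": "drive_tool", "kwargs": {"steps": [{"x": 0, "y": 0, "z": 0.002, "wx": 0, "wy": 0, "wz": 0, "claw": 0.06}, {"x": 0, "y": 0, "z": 0.004, "wx": 0, "wy": 0, "wz": 0, "claw": 0.06}, {"x": 0, "y": 0, "z": 0.005, "wx": 0, "wy": 0, "wz": 0, "claw": 0.06}, {"x": 0, "y": 0, "z": 0.005, "wx": 0, "wy": 0, "wz": 0, "claw": 0.05}, {"x": 0, "y": 0, "z": 0.005, "wx": 0, "wy": 0, "wz": 0, "claw": 0.04}]}}

```text
time_s: 7.3
position: [0.6449, -0.0138, 0.1474]
tool_rot: [0.114, 0.97, -0.025, 0.213]
contact_force: [1.0, -0.4, 1.1]
width: 0.0462
```

Request:
{"fn": "drive_tool", "kwargs": {"steps": [{"x": 0, "y": 0, "z": 0, "wx": 0, "wy": 0, "wz": 0, "claw": 0.035}, {"x": 0, "y": 0, "z": 0, "wx": 0, "wy": 0, "wz": 0, "claw": 0.02}, {"x": 0, "y": 0, "z": 0, "wx": 0, "wy": 0, "wz": 0, "claw": 0.02}, {"x": 0, "y": 0, "z": 0, "wx": 0, "wy": 0, "wz": 0, "claw": 0.02}, {"x": 0, "y": 0, "z": 0, "wx": 0, "wy": 0, "wz": 0, "claw": 0.02}]}}

```text
time_s: 7.8
position: [0.6452, -0.0129, 0.1476]
tool_rot: [0.113, 0.97, -0.024, 0.214]
contact_force: [0.4, 2.2, 1.2]
width: 0.0334
```

```bash
python3 - <<'E'
from h import *
p=ctrl.get_obs()['position']; go(p+[0,0,.1],HT)
E
```

```text
t 7.8 pos [ 0.6452 -0.0129  0.1476] F [0.3837 2.1901 1.2037] w 0.03335109626106614 q [ 0.0508  0.7496 -0.287   2.006   1.6209  0.3385 -0.3339]
shift mm [-41.9969   0.1854 -90.7537] rotdeg [ 0.0186 -0.1672 -0.212 ]
```

Gripped at 33 mm. I lift slowly and vertically.

Request:
{"fn": "drive_tool", "kwargs": {"steps": [{"x": -0.001, "y": 0, "z": -0.0025, "wx": 0, "wy": 0, "wz": 0, "claw": 0.02}, {"x": -0.003, "y": 0, "z": -0.006, "wx": 0, "wy": 0, "wz": 0, "claw": 0.02}, {"x": -0.005, "y": 0, "z": -0.011, "wx": 0, "wy": 0, "wz": 0, "claw": 0.02}, {"x": -0.008, "y": 0, "z": -0.018, "wx": 0, "wy": 0, "wz": 0, "claw": 0.02}, {"x": -0.0115, "y": 0, "z": -0.025, "wx": 0, "wy": 0, "wz": 0, "claw": 0.02}]}}

```text
time_s: 8.3
position: [0.6436, -0.0143, 0.1742]
tool_rot: [0.114, 0.97, -0.025, 0.212]
contact_force: [-0.4, -0.6, -4.6]
width: 0.0336
```

```bash
python3 - <<'E'
from h import *
p=ctrl.get_obs()['position']; go([.645,-.0137,.27],HT); snap('scene','s3.png')
a=cv2.imread('pics/s3.png');cv2.imwrite('pics/v3.png',cv2.resize(a[150:330,190:390],None,fx=3,fy=3))
E
```

```text
t 8.3 pos [ 0.6436 -0.0143  0.1742] F [-0.4036 -0.5715 -4.6439] w 0.03361590229434816 q [ 0.0472  0.7001 -0.2771  1.991   1.419   0.3307 -0.1341]
shift mm [-41.0553   0.8672 -86.5506] rotdeg [-0.1519 -0.3269 -0.2336]
```

View pics/v3.png

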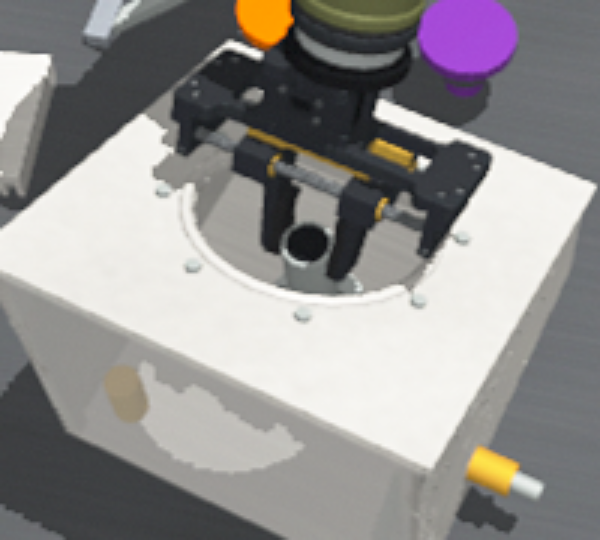

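The nozzle is off the pedestal (about 4.6 N) and upright: the crop shows the pipe top at (308,243) between the fingers and the flange rim at (348,285). I continue the lift.

Request:
{"fn": "drive_tool", "kwargs": {"steps": [{"x": -0.006, "y": 0.0005, "z": -0.016, "wx": 0, "wy": 0, "wz": 0, "claw": 0.02}, {"x": -0.013, "y": 0.0008, "z": -0.035, "wx": 0, "wy": 0, "wz": 0, "claw": 0.02}, {"x": -0.02, "y": 0.0008, "z": -0.055, "wx": 0, "wy": 0, "wz": 0, "claw": 0.02}, {"x": -0.028, "y": 0.0008, "z": -0.075, "wx": 0, "wy": 0, "wz": 0, "claw": 0.02}, {"x": -0.035, "y": 0.0008, "z": -0.094, "wx": 0, "wy": 0, "wz": 0, "claw": 0.02}]}}

```text
time_s: 8.85
position: [0.6358, -0.0131, 0.2753]
tool_rot: [0.114, 0.97, -0.026, 0.212]
contact_force: [1.5, -0.1, -3.6]
width: 0.0332
```

```bash
python3 - <<'E'
from h import *
go([.637,-.0137,.36],HT)
E
```

```text
t 8.85 pos [ 0.6358 -0.0131  0.2753] F [ 1.4972 -0.1386 -3.6376] w 0.03319231061525245 q [ 0.1825  0.5539 -0.4896  1.907   0.9671  0.525   0.3356]
shift mm [-36.5088  -0.4875 -76.4078] rotdeg [-0.2853 -0.3598 -0.2926]
```

Request:
{"fn": "drive_tool", "kwargs": {"steps": [{"x": -0.008, "y": 0, "z": -0.016, "wx": 0, "wy": 0, "wz": 0, "claw": 0.02}, {"x": -0.017, "y": 0, "z": -0.036, "wx": 0, "wy": 0, "wz": 0, "claw": 0.02}, {"x": -0.026, "y": 0, "z": -0.056, "wx": 0, "wy": 0, "wz": 0, "claw": 0.02}, {"x": -0.035, "y": 0, "z": -0.075, "wx": 0, "wy": 0, "wz": 0, "claw": 0.02}, {"x": -0.041, "y": 0, "z": -0.088, "wx": 0, "wy": 0, "wz": 0, "claw": 0.02}]}}

```text
time_s: 9.35
position: [0.6354, -0.0144, 0.3725]
tool_rot: [0.115, 0.97, -0.027, 0.211]
contact_force: [0.1, 0.2, -4.2]
width: 0.0335
```

```bash
python3 - <<'E'
from h import *
go([.497,-.3504,.37],HT); go([.497,-.3504,.20],HT)
snap('scene','s4.png')
a=cv2.imread('pics/s4.png');cv2.imwrite('pics/v4.png',cv2.resize(a[100:330,150:390],None,fx=2.4,fy=2.4))
E
```

```text
t 9.35 pos [ 0.6354 -0.0144  0.3725] F [ 0.1498  0.1566 -4.205 ] w 0.03350714182711109 q [ 0.2927  0.4554 -0.6456  1.7585  0.7264  0.7436  0.6018]
shift mm [  52.1059 -359.144   -19.4011] rotdeg [-0.4313 -0.4651 -0.365 ]
t 9.35 pos [ 0.6354 -0.0144  0.3725] F [ 0.1498  0.1566 -4.205 ] w 0.03350714182711109 q [ 0.2927  0.4554 -0.6456  1.7585  0.7264  0.7436  0.6018]
shift mm [ 122.7003 -358.4358  135.2467] rotdeg [-0.4313 -0.4651 -0.365 ]
```

View pics/v4.png

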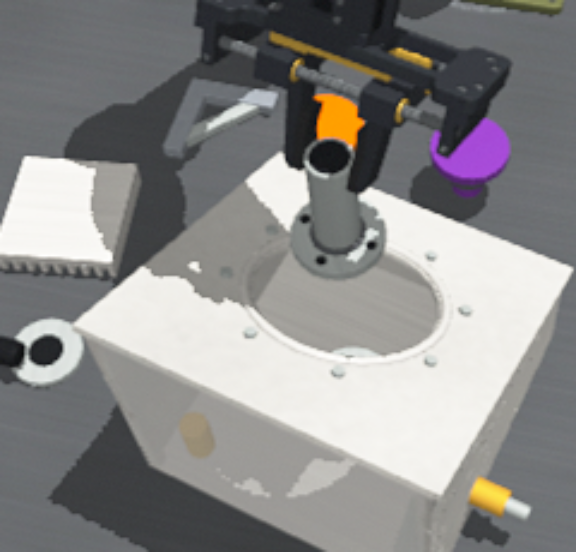

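The nozzle is clear of the port and upright. I move sideways over the block.

Request:
{"fn": "drive_tool", "kwargs": {"steps": [{"x": 0.002, "y": -0.015, "z": 0, "wx": 0, "wy": 0, "wz": 0, "claw": 0.02}, {"x": 0.006, "y": -0.04, "z": -0.002, "wx": 0, "wy": 0, "wz": 0, "claw": 0.02}, {"x": 0.011, "y": -0.075, "z": -0.004, "wx": 0, "wy": 0, "wz": 0, "claw": 0.02}, {"x": 0.016, "y": -0.11, "z": -0.006, "wx": 0, "wy": 0, "wz": 0, "claw": 0.02}, {"x": 0.021, "y": -0.145, "z": -0.008, "wx": -0.2, "wy": -0.2, "wz": -0.2, "claw": 0.02}]}}

```text
time_s: 9.9
position: [0.5784, -0.1516, 0.3717]
tool_rot: [0.114, 0.97, -0.026, 0.212]
contact_force: [0.7, -1.6, -3.1]
width: 0.0334
```

Request:
{"fn": "drive_tool", "kwargs": {"steps": [{"x": 0.005, "y": -0.035, "z": -0.002, "wx": 0, "wy": 0, "wz": 0, "claw": 0.02}, {"x": 0.01, "y": -0.07, "z": -0.004, "wx": 0, "wy": 0, "wz": 0, "claw": 0.02}, {"x": 0.015, "y": -0.105, "z": -0.006, "wx": 0, "wy": 0, "wz": 0, "claw": 0.02}, {"x": 0.02, "y": -0.135, "z": -0.008, "wx": 0, "wy": 0, "wz": 0, "claw": 0.02}, {"x": 0.023, "y": -0.155, "z": -0.009, "wx": -0.2, "wy": -0.2, "wz": -0.2, "claw": 0.02}]}}

```text
time_s: 10.4
position: [0.5148, -0.3, 0.3682]
tool_rot: [0.114, 0.97, -0.026, 0.211]
contact_force: [-0.1, -0.1, -2.9]
width: 0.033
```

```bash
python3 - <<'E'
from h import *
go([.497,-.3504,.24],HT)
E
```

```text
t 10.4 pos [ 0.5148 -0.3     0.3682] F [-0.1494 -0.1318 -2.8733] w 0.0330370045545312 q [ 1.0771  0.4444 -0.8438  1.8565  0.5123  0.5938  1.3202]
shift mm [ 58.4614 -52.852  114.3846] rotdeg [-0.2501 -0.4228 -0.2438]
```

Request:
{"fn": "drive_tool", "kwargs": {"steps": [{"x": 0.01, "y": -0.01, "z": 0.018, "wx": 0, "wy": 0, "wz": 0, "claw": 0.02}, {"x": 0.022, "y": -0.022, "z": 0.042, "wx": 0, "wy": 0, "wz": 0, "claw": 0.02}, {"x": 0.035, "y": -0.034, "z": 0.068, "wx": -0.2, "wy": -0.3, "wz": -0.2, "claw": 0.02}, {"x": 0.048, "y": -0.044, "z": 0.094, "wx": -0.2, "wy": -0.4, "wz": -0.2, "claw": 0.02}, {"x": 0.058, "y": -0.053, "z": 0.114, "wx": -0.2, "wy": -0.4, "wz": -0.2, "claw": 0.02}]}}

```text
time_s: 10.9
position: [0.4938, -0.3511, 0.2367]
tool_rot: [0.113, 0.971, -0.025, 0.211]
contact_force: [0.0, -0.4, -3.7]
width: 0.0331
```

```bash
python3 - <<'E'
from h import *
go([.497,-.3504,.135],HT)
E
```

```text
t 10.9 pos [ 0.4938 -0.3511  0.2367] F [ 0.0123 -0.392  -3.652 ] w 0.03309244361347508 q [ 0.9946  0.605  -0.5772  2.0068  0.7579  0.2593  1.2049]
shift mm [39.6449  1.3926 93.7533] rotdeg [-0.0686 -0.4201 -0.1649]
```

Request:
{"fn": "drive_tool", "kwargs": {"steps": [{"x": 0.004, "y": 0, "z": 0.008, "wx": 0, "wy": 0, "wz": 0, "claw": 0.02}, {"x": 0.009, "y": 0.001, "z": 0.02, "wx": 0, "wy": 0, "wz": 0, "claw": 0.02}, {"x": 0.014, "y": 0.001, "z": 0.032, "wx": 0, "wy": -0.4, "wz": 0, "claw": 0.02}, {"x": 0.019, "y": 0.001, "z": 0.043, "wx": 0, "wy": -0.4, "wz": 0, "claw": 0.02}, {"x": 0.022, "y": 0.001, "z": 0.051, "wx": 0, "wy": -0.4, "wz": 0, "claw": 0.02}]}}

```text
time_s: 11.4
position: [0.493, -0.3503, 0.1792]
tool_rot: [0.114, 0.97, -0.024, 0.212]
contact_force: [-0.4, -0.8, -3.0]
width: 0.033
```

```bash
python3 - <<'E'
from h import *
go([.497,-.3504,.135],HT)
E
```

```text
t 11.4 pos [ 0.493  -0.3503  0.1792] F [-0.446  -0.7989 -2.9689] w 0.0329687283045193 q [ 0.8257  0.6687 -0.3137  2.071   0.991   0.0428  0.9704]
shift mm [14.8812  0.8318 41.839 ] rotdeg [-0.0621 -0.4091 -0.2281]
```

Joint 6 is at its limit again. The nozzle is round, so I turn the tool about the vertical, away from the arm's plane. That keeps the nozzle upright and gives the wrist room.

Request:
{"fn": "drive_tool", "kwargs": {"steps": [{"x": 0, "y": 0, "z": 0, "wx": -2.5, "wy": 0, "wz": -5.4, "claw": 0.02}, {"x": 0, "y": 0, "z": 0, "wx": -5.1, "wy": 0, "wz": -10.9, "claw": 0.02}, {"x": 0, "y": 0, "z": 0, "wx": -8.4, "wy": 0, "wz": -18.1, "claw": 0.02}, {"x": 0, "y": 0, "z": 0, "wx": -11.8, "wy": 0, "wz": -25.4, "claw": 0.02}, {"x": 0, "y": 0, "z": 0, "wx": -14.4, "wy": 0, "wz": -30.9, "claw": 0.02}]}}

```text
time_s: 11.9
position: [0.4902, -0.3519, 0.1771]
tool_rot: [-0.176, 0.961, 0.042, 0.208]
contact_force: [-0.6, 0.4, -4.1]
width: 0.0332
```

```bash
python3 - <<'E'
from h import *
go([.497,-.3504,.135],Z(34)*HT)
E
```

```text
t 11.9 pos [ 0.4902 -0.3519  0.1771] F [-0.6092  0.3621 -4.1268] w 0.03321406830705796 q [ 1.3365  0.9473 -1.0952  1.8752  0.8997  0.5932  1.7965]
shift mm [11.1168 -1.3146 41.1573] rotdeg [ 0.3588 -0.5115 -0.2124]
```

Request:
{"fn": "drive_tool", "kwargs": {"steps": [{"x": 0.002, "y": -0.001, "z": 0.007, "wx": 0.2, "wy": -0.2, "wz": -0.1, "claw": 0.02}, {"x": 0.005, "y": -0.001, "z": 0.016, "wx": 0.3, "wy": -0.4, "wz": -0.2, "claw": 0.02}, {"x": 0.008, "y": -0.001, "z": 0.026, "wx": 0.3, "wy": -0.5, "wz": -0.2, "claw": 0.02}, {"x": 0.01, "y": -0.001, "z": 0.035, "wx": 0.3, "wy": -0.5, "wz": -0.2, "claw": 0.02}, {"x": 0.011, "y": -0.001, "z": 0.04, "wx": 0.3, "wy": -0.5, "wz": -0.2, "claw": 0.02}]}}

```text
time_s: 12.4
position: [0.4963, -0.3492, 0.1349]
tool_rot: [-0.178, 0.96, 0.04, 0.212]
contact_force: [0.1, -0.1, -3.9]
width: 0.0332
```

```bash
python3 - <<'E'
from h import *
go([.497,-.3504,.1175],Z(34)*HT)
snap('scene','s5.png')
a=cv2.imread('pics/s5.png');cv2.imwrite('pics/v5.png',cv2.resize(a[90:270,90:290],None,fx=3,fy=3))
E
```

```text
t 12.4 pos [ 0.4963 -0.3492  0.1349] F [ 0.1404 -0.1066 -3.9124] w 0.033211102552805245 q [ 1.2865  0.9867 -1.0035  1.9015  0.9938  0.4928  1.7314]
shift mm [ 7.0821 -1.3569 15.8806] rotdeg [ 0.115  -0.1289  0.0476]
```

View pics/v5.png

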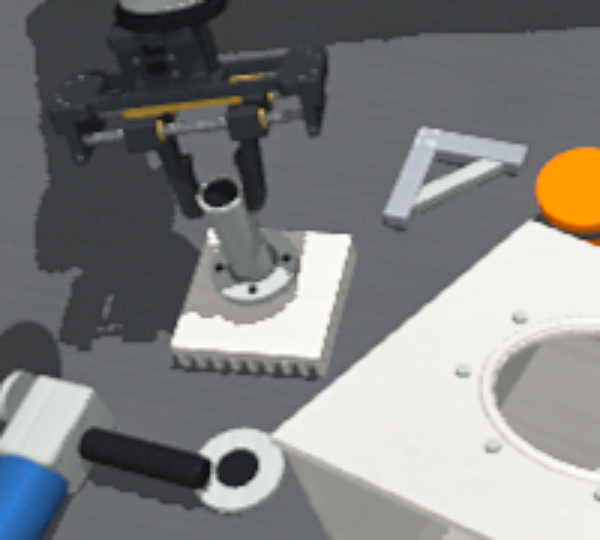

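```bash
python3 - <<'E'
from h import *
S=lambda x,y:np.array([x/3+90,y/3+90])
print('top',atz('scene',S(220,193),.147),'flange',atz('scene',S(253,266),.052))
C=np.array([atz('scene',S(*p),.03) for p in((213,229),(354,236),(321,359),(176,349))]);print(C,C.mean(0))
E
```

```text
top [ 0.4936 -0.3496  0.147 ] flange [ 0.4934 -0.3494  0.052 ]
[[ 0.4519 -0.4077  0.03  ]
 [ 0.4335 -0.29    0.03  ]
 [ 0.5524 -0.2748  0.03  ]
 [ 0.5685 -0.3903  0.03  ]] [ 0.5016 -0.3407  0.03  ]
```

The crop shows the nozzle vertical over the block: pipe top at (220,193), flange at (253,266). The two block estimates differ by about 1 cm, so I aim between them and creep down.

```bash
python3 - <<'E'
from h import *
go([.501,-.346,.124],Z(34)*HT)
E
```

```text
t 12.45 pos [ 0.4964 -0.3492  0.1347] F [ 0.7746  0.4195 -3.8439] w 0.03348028905137463 q [ 1.2864  0.9873 -1.0036  1.9012  0.9937  0.4928  1.7315]
shift mm [-0.418   1.3146 11.977 ] rotdeg [ 0.1357 -0.1178  0.0417]
```

Request:
{"fn": "drive_tool", "kwargs": {"steps": [{"x": 0, "y": 0.001, "z": 0.003, "wx": 0, "wy": 0, "wz": 0, "claw": 0.02}, {"x": 0, "y": 0.001, "z": 0.006, "wx": 0, "wy": 0, "wz": 0, "claw": 0.02}, {"x": 0, "y": 0.001, "z": 0.009, "wx": 0, "wy": 0, "wz": 0, "claw": 0.02}, {"x": 0, "y": 0.001, "z": 0.012, "wx": 0, "wy": 0, "wz": 0, "claw": 0.02}, {"x": 0, "y": 0.001, "z": 0.012, "wx": 0, "wy": 0, "wz": 0, "claw": 0.02}]}}

```text
time_s: 12.95
position: [0.5008, -0.3463, 0.1235]
tool_rot: [-0.178, 0.96, 0.04, 0.212]
contact_force: [0.7, 0.4, -3.9]
width: 0.0332
```

Request:
{"fn": "drive_tool", "kwargs": {"steps": [{"x": 0.0004, "y": 0, "z": 0.001, "wx": 0, "wy": 0, "wz": 0, "claw": 0.02}, {"x": 0.0008, "y": 0, "z": 0.002, "wx": 0, "wy": 0, "wz": 0, "claw": 0.02}, {"x": 0.0013, "y": 0, "z": 0.003, "wx": 0, "wy": 0, "wz": 0, "claw": 0.02}, {"x": 0.0017, "y": 0, "z": 0.004, "wx": 0, "wy": 0, "wz": 0, "claw": 0.02}, {"x": 0.0017, "y": 0, "z": 0.004, "wx": 0, "wy": 0, "wz": 0, "claw": 0.02}]}}

```text
time_s: 13.45
position: [0.5008, -0.3463, 0.119]
tool_rot: [-0.178, 0.96, 0.04, 0.211]
contact_force: [-0.4, -0.1, -3.2]
width: 0.0333
```

Request:
{"fn": "drive_tool", "kwargs": {"steps": [{"x": 0.0004, "y": 0, "z": 0.0009, "wx": 0, "wy": 0, "wz": 0, "claw": 0.02}, {"x": 0.0006, "y": 0, "z": 0.0014, "wx": 0, "wy": 0, "wz": 0, "claw": 0.02}, {"x": 0.0008, "y": 0, "z": 0.0018, "wx": 0, "wy": 0, "wz": 0, "claw": 0.02}, {"x": 0.0008, "y": 0, "z": 0.0018, "wx": 0, "wy": 0, "wz": 0, "claw": 0.02}, {"x": 0.0008, "y": 0, "z": 0.0018, "wx": 0, "wy": 0, "wz": 0, "claw": 0.02}]}}

```text
time_s: 13.95
position: [0.5008, -0.3463, 0.117]
tool_rot: [-0.178, 0.96, 0.04, 0.211]
contact_force: [-0.2, 0.5, -3.2]
width: 0.0332
```

Request:
{"fn": "drive_tool", "kwargs": {"steps": [{"x": 0.0004, "y": 0, "z": 0.0009, "wx": 0, "wy": 0, "wz": 0, "claw": 0.02}, {"x": 0.0006, "y": 0, "z": 0.0014, "wx": 0, "wy": 0, "wz": 0, "claw": 0.02}, {"x": 0.0008, "y": 0, "z": 0.0018, "wx": 0, "wy": 0, "wz": 0, "claw": 0.02}, {"x": 0.0008, "y": 0, "z": 0.0018, "wx": 0, "wy": 0, "wz": 0, "claw": 0.02}, {"x": 0.0008, "y": 0, "z": 0.0018, "wx": 0, "wy": 0, "wz": 0, "claw": 0.02}]}}

```text
time_s: 14.45
position: [0.5009, -0.3462, 0.1151]
tool_rot: [-0.178, 0.96, 0.04, 0.211]
contact_force: [-0.1, -0.3, -3.0]
width: 0.0331
```

Request:
{"fn": "drive_tool", "kwargs": {"steps": [{"x": 0.0004, "y": 0, "z": 0.0009, "wx": 0, "wy": 0, "wz": 0, "claw": 0.02}, {"x": 0.0006, "y": 0, "z": 0.0014, "wx": 0, "wy": 0, "wz": 0, "claw": 0.02}, {"x": 0.0008, "y": 0, "z": 0.0018, "wx": 0, "wy": 0, "wz": 0, "claw": 0.02}, {"x": 0.0008, "y": 0, "z": 0.0018, "wx": 0, "wy": 0, "wz": 0, "claw": 0.02}, {"x": 0.0008, "y": 0, "z": 0.0018, "wx": 0, "wy": 0, "wz": 0, "claw": 0.02}]}}

```text
time_s: 14.95
position: [0.5011, -0.3461, 0.1133]
tool_rot: [-0.178, 0.96, 0.04, 0.212]
contact_force: [-0.4, 0.2, -1.8]
width: 0.033
```

Request:
{"fn": "drive_tool", "kwargs": {"steps": [{"x": 0.0004, "y": 0, "z": 0.0009, "wx": 0, "wy": 0, "wz": 0, "claw": 0.02}, {"x": 0.0006, "y": 0, "z": 0.0014, "wx": 0, "wy": 0, "wz": 0, "claw": 0.02}, {"x": 0.0006, "y": 0, "z": 0.0014, "wx": 0, "wy": 0, "wz": 0, "claw": 0.02}, {"x": 0.0006, "y": 0, "z": 0.0014, "wx": 0, "wy": 0, "wz": 0, "claw": 0.02}, {"x": 0.0006, "y": 0, "z": 0.0014, "wx": 0, "wy": 0, "wz": 0, "claw": 0.02}]}}

```text
time_s: 15.45
position: [0.5018, -0.3457, 0.1133]
tool_rot: [-0.178, 0.96, 0.04, 0.213]
contact_force: [-3.9, 1.0, 7.7]
width: 0.0332
```

```bash
python3 - <<'E'
from h import *
F=[]
for _ in range(6): snap('top'); F.append(ctrl.get_obs()['contact_force'])
print(np.mean(F,0)); go([.501,-.346,.11],Z(34)*HT)
snap('scene','s6.png')
a=cv2.imread('pics/s6.png');cv2.imwrite('pics/v6.png',cv2.resize(a[110:230,120:240],None,fx=5,fy=5,interpolation=2))
E
```

```text
[-4.6018  0.623   7.5998]
t 15.75 pos [ 0.5018 -0.3457  0.1133] F [-4.4539  0.5663  6.7851] w 0.03330374049101941 q [ 1.2524  1.0075 -0.9531  1.9086  1.0459  0.443   1.6869]
shift mm [2.2067 0.0413 2.6437] rotdeg [ 0.1046 -0.0027  0.1003]
```

View pics/v6.png

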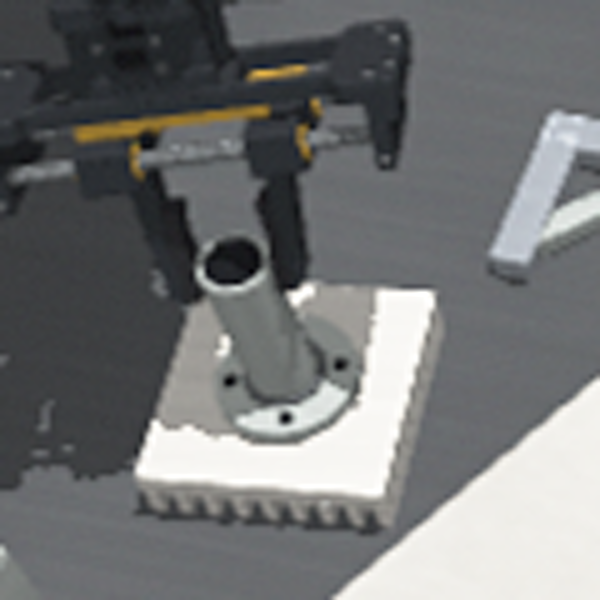

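The flange is on the block, pressing about 11 N. In the crop the flange centre at (288,380) sits close to the block-top centre at about (290,389). I release and back out along the tool axis.

Request:
{"fn": "drive_tool", "kwargs": {"steps": [{"x": -0.0003, "y": 0, "z": -0.0008, "wx": 0, "wy": 0, "wz": 0, "claw": 0.033}, {"x": -0.0003, "y": 0, "z": -0.0008, "wx": 0, "wy": 0, "wz": 0, "claw": 0.036}, {"x": -0.0003, "y": 0, "z": -0.0008, "wx": 0, "wy": 0, "wz": 0, "claw": 0.04}, {"x": -0.0003, "y": 0, "z": -0.0008, "wx": 0, "wy": 0, "wz": 0, "claw": 0.05}, {"x": -0.0003, "y": 0, "z": -0.0008, "wx": 0, "wy": 0, "wz": 0, "claw": 0.06}]}}

```text
time_s: 16.3
position: [0.5021, -0.3458, 0.1143]
tool_rot: [-0.178, 0.96, 0.04, 0.213]
contact_force: [-0.5, -0.1, -1.1]
width: 0.0538
```

Request:
{"fn": "drive_tool", "kwargs": {"steps": [{"x": 0, "y": 0, "z": 0, "wx": 0, "wy": 0, "wz": 0, "claw": 0.065}, {"x": 0, "y": 0, "z": -0.005, "wx": 0, "wy": 0, "wz": 0, "claw": 0.065}, {"x": 0, "y": 0, "z": -0.015, "wx": 0, "wy": 0, "wz": 0, "claw": 0.065}, {"x": 0, "y": 0, "z": -0.03, "wx": 0, "wy": 0, "wz": 0, "claw": 0.065}, {"x": 0, "y": 0, "z": -0.05, "wx": 0, "wy": 0, "wz": 0, "claw": 0.065}]}}

```text
time_s: 16.8
position: [0.4819, -0.3532, 0.1604]
tool_rot: [-0.178, 0.96, 0.04, 0.213]
contact_force: [-0.7, -0.6, -0.6]
width: 0.065
```

Request:
{"fn": "drive_tool", "kwargs": {"steps": [{"x": 0, "y": 0, "z": -0.03, "wx": 0, "wy": 0, "wz": 0, "claw": 0.065}, {"x": 0, "y": 0, "z": -0.06, "wx": 0, "wy": 0, "wz": 0, "claw": 0.065}, {"x": 0, "y": 0, "z": -0.09, "wx": 0, "wy": 0, "wz": 0, "claw": 0.065}, {"x": 0, "y": 0, "z": -0.11, "wx": 0, "wy": 0, "wz": 0, "claw": 0.065}, {"x": 0, "y": 0, "z": -0.12, "wx": 0, "wy": 0, "wz": 0, "claw": 0.065}]}}

```text
time_s: 17.3
position: [0.4342, -0.3724, 0.2713]
tool_rot: [-0.178, 0.96, 0.039, 0.214]
contact_force: [0.8, -0.6, -0.1]
width: 0.0647
```

```bash
python3 - <<'E'
from h import *
go([.501,-.346,.11],Z(34)*HT)
snap('scene','s7.png'); print([(q['xy'],q['score']) for q in ctrl.pinpoint('scene','nozzle')[:2]])
a=cv2.imread('pics/s7.png');cv2.imwrite('pics/v7.png',cv2.resize(a[70:250,120:320],None,fx=3,fy=3,interpolation=2))
for q in ctrl.pinpoint('scene','nozzle')[:1]: print(atz('scene',q['xy'],.03))
for q in ctrl.pinpoint('scene','cooling_block')[:1]: print(atz('scene',q['xy'],0))
E
```

```text
t 17.3 pos [ 0.4342 -0.3724  0.2713] F [ 0.7635 -0.562  -0.1402] w 0.06465783770099794 q [ 1.5422  0.8551 -1.2952  1.8494  0.7228  0.7706  1.9726]
shift mm [  3.2983   0.8861 176.5835] rotdeg [-0.0194  0.0719  0.1215]
[([176.6, 187.0], 0.94)]
[ 0.5022 -0.3461  0.03  ]
```

```bash
python3 -c "
from h import *
print(ctrl.get_obs()['contact_force']); print(ctrl.finish_job())"
```

```text
[0.3104 0.1005 0.2957]
the job is handed in; nothing more can be done
None
```

The nozzle is out of the chamber and standing let go on the cooling block, and the job is handed in at about 17.5 s of the 43 s allowed. The hand-in gives no verdict.

- **Pick and carry:** I reached through the port with the tool tilted 25° square to the panel and gripped the pipe near its top. I lifted it straight out, carried it over the block and lowered it until the force reading showed contact. That contact reached about 11 N before I let go and backed out.
- **Position on the block:** the last network measurement puts the nozzle at (0.502, -0.346). The two block-centre estimates are (0.497, -0.350) and (0.502, -0.341), so the offset is about 5 mm against the 27 mm allowed.
- **Let go:** the gripper was open at 65 mm, about 17 cm clear of the nozzle, and the force was about zero.

**What disagreed or failed:**
- The two block-centre estimates differ by about 1 cm, so I aimed between them.
- Contact came about 4 mm lower than expected, so either my grasp height on the pipe was a few mm off or the nozzle slipped slightly in the grip.
- Joint 6 reached its lower limit twice. I worked round it with a half turn above the pipe and a turn about the vertical over the block.
- The network did not find the block in the last picture.
- The picture limit kept me from viewing the release. Uprightness was last seen in the picture just before I let go. I did not check the bystanders separately at the end.

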